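Shut down the microscope corner

ROBOT

A 6-joint arm with a two-finger parallel gripper is mounted at the origin on the work surface. World frame = base frame: x ahead of the robot, y to its left, z up, the work surface at z = 0. Lengths are in m, angles in rad, forces in N, time in s.
With the tool pointing down it reaches from about 0.35 to 0.975 m from the base axis. Payload 4.9 kg.
Tool frame: the origin (TCP) lies on the centre line of the jaws, within the pads' length; the fingertips stand 25 mm ahead of it and the grasp point (between the pads) lies 6 mm ahead of it; z points along the fingers, y is the line along which they close (so a half turn about z gives the same grasp; the last joint's range is limited). The gripper opens to 85 mm and grips with 20 to 120 N. Pads are 22 mm wide; open, the fingers measure 114 mm over their backs; the gripper's body (76 mm by 85 mm) begins 54 mm behind the grasp point. The pads swing forward as they close: fully open they stand 13 mm farther back than shut.
Start: joints at [1.154, 0.053, 1.613, -0, 1.476, -0.119], TCP at [0.183, 0.597, 0.217] pointing down, gripper open.
Joint ranges: [-3.01, 3.01], [-1.01, 2.22], [0.06, 2.58], [-1.02, 4.17], [0.09, 2.62], [-3.14, 3.14]. Speed limits (rad/s): [2.57, 2.57, 3.14, 3.14, 3.14, 3.14].

INTERFACE

Orientations are given as a unit quaternion [w, x, y, z].
In Python, from plant import state, grab_frame, get_calibration, job gives the robot as it stands. The module is installed in compiled form; this text tells all that it offers.
- The arm moves only by the tool move_arm, never from a script. Its argument "targets" is a list that holds one entry, the list of rows, each a list of 5 numbers: the opening in per cent of the stroke, from 0 (shut) to 100 (fully open), then the shift along the tool's x, y, z as a fraction of full scale, then the turn about the tool's z as a fraction of full scale. A call has 1 to 5 rows; each row shifts and turns the commanded pose from where the row before left it, along the tool's axes as they then stand; what a row does not reach is not made up. Full scale, the value 1, is 0.6 m for a shift and 6 degrees for a turn. A row lasts 1/12 s, in which the tool goes at most 41.7 mm and 7.16 degrees, less where a joint would pass 70% of its speed; a pose out of reach is approached as far as the arm can. A call with a number of a shift or a turn outside -1 to 1 is refused whole. A call with a gripper value outside its range is refused whole. The fingers move at their own pace and stop on an object; the grip force is fixed at half the most. Time passes only in rows, so rows that do not move let the fingers close. It gives the time, the measured TCP pose, the force, the opening and the grip force at its end, in the units of the state.
- state(): the state, without advancing time (a new reading comes with each control period).
- grab_frame(name): name is "scene" or "top"; returns the picture (420x560x3 uint8, red, green, blue); there is no depth.
- get_calibration(name): a dict with "vertical_fov" (degrees; the focal length in pixels is half the picture's height over the tangent of half this angle, whatever the lens; pixels are square), "cx", "cy" (the principal point, pixels), "dist_coeffs" ([k1, k2, p1, p2, k3] as OpenCV has them; the pictures are not rectified), "R" (3x3) and "t" (3): a world point X has camera coordinates R X + t. Camera axes: x right, y down, z forward; pixel columns grow to the right and rows downward; lengths in m; the calibration is good to about 2 mm. A picture is of the moment at which its call begins. get_calibration takes no time and is no camera call.
- job.job_done(): hands the job in; it is judged then, once.
The state is a dict: "time": time; "joint_pos": joint angles; "joint_vel": joint speeds; "joint_efforts": joint torques, N m; "tool_pos": TCP position; "tool_rot": TCP orientation; "contact_force": force on the tool from outside, world axes, zero at the start; "ft_torque": the same for the moment, N m; "gripper_width": opening from 0.0 (shut) to 1.0 (fully open); "grasp_force": force on a finger pad.
Only numpy, scipy, OpenCV 4.12 (cv2) and the standard library are available. Lean on these libraries where they do the work, as an engineer would, in place of code of your own. Each camera call takes 0.05 s, during which the arm holds its last target. There are 200 camera calls.

TASK

We are done at the microscope: switch off its lamp by throwing the lever with the T-shaped handle right over from the stop it leans on (towards the robot) to the opposite stop, so that it stays there. Also lay the sampling spoon that lies loose on the bench flat in the empty half of the steel instrument tray, lengthways, bowl pointing the same way as the spoon already there. Leave the ball-handled switch as it is and everything else where it stands.

Things in the scene. Friction and masses are not known exactly. Their poses are not given: they have to be found in the camera images.
- lamp_switch_box: Grey switch box of the microscope lamp, fixed to the bench, 110 (x) by 80 (y) by 60 high; origin at the centre of its underside. The lever on its top pivots about an axis along the box's y, 55 mm above the bench over the origin, and swings in the box's x-z plane. The box with the T-handle may stand left or right of the other switch box.
- lamp_switch_tip (a point): Centre of the T-handle's crossbar: a black round bar 16 in diameter, 64 long, along the box's y, 75 mm from the pivot on a steel shaft 10 in diameter. About 121 mm above the bench and 36 mm to the box's -x side when on.
- lamp_switch (a joint): Angle of the T-handled lever: 0 = on, leaning 0.5 rad to the box's -x side (towards the robot); 1.0 = off, leaning 0.5 rad to its +x side. Its heavy handle drops it over centre to whichever stop it leans to and keeps it there; it takes about 1.5 N at the crossbar to lift it off the stop.
- other_switch_box: The other switch box, of the same size and colour, fixed to the bench; its lever has a ball 24 in diameter for a handle, at the same height. To be left alone. Origin at the centre of its underside.
- other_switch (a joint): Angle of the ball-handled lever, 0 = on; must stay on.
- tray: Steel instrument tray, fixed to the bench, open on top, 240 (x) by 176 (y) by 20 high, walls and floor 4 thick, with a 4 mm wall of the same height as the rim along x that splits it into two halves, each 82 wide and 232 long inside, centred at y = +43 mm and y = -43 mm. Origin at the centre of its underside. The +y half holds a spoon; the -y half is empty.
- spoon: The loose sampling spoon on the bench. Black rectangular handle 90 long, 14 wide, 12 high, then a thin steel neck, then a shallow round steel bowl 32 across, 8 high; 169 long in all, 60 g. Origin at its underside, 85 mm from the handle's butt end and 84 mm from the bowl's far rim, about 5 mm short of the handle's front end; x points from handle to bowl, z up.
- spoon_bowl (a point): Centre of the loose spoon's bowl, 68 mm along x from the spoon's origin, 4 mm above its underside.
- spoon_butt (a point): Butt end of the loose spoon's handle, 85 mm along -x from its origin, 6 mm above its underside.
- laid_spoon: An equal spoon that already lies in the tray's +y half, bowl towards the tray's +x end. Same origin and axes as the loose one.
- petri_dish: Glass dish, 90 across, 16 high, on the bench; origin under its centre.
- sample_jar: Small jar, 50 across, 70 high; origin under its centre.
- wash_bottle: White bottle, 60 across, 150 high; origin under its centre.
- slide_box: Flat white slide box, 80 by 130 by 30 high; origin under its centre.
- paper_roll: Blue paper roll standing upright, 90 across, 200 high; origin under its centre.
- beaker: White plastic beaker, 64 across, 70 high; origin under its centre.
Things that resemble listed ones, but are neither listed nor needed, are in the scene too. What is shaped like the spoon but turquoise is not meant.

How it is judged:
At the end, for the whole second after the job is handed in: T-lever at its off stop (joint over 0.9), ball lever still on (under 0.2). Loose spoon at rest and released, bowl up, flat in the tray's -y half: ends inside the walls and under 16 mm above the tray's underside, lengthways within 0.35 rad, bowl in the +x part, butt in the -x part (value of joint lamp_switch above 0.9 rad and value of joint other_switch below 0.2 rad and y of spoon in the frame of tray between -0.084 and -0.002 m and x of spoon_bowl in the frame of tray between 0 and 0.12 m and x of spoon_butt in the frame of tray between -0.12 and 0 m and y of spoon_bowl in the frame of tray between -0.084 and -0.002 m and y of spoon_butt in the frame of tray between -0.084 and -0.002 m and z of each of spoon_bowl, spoon_butt in the frame of tray below 0.016 m and angle between spoon's own z axis and vertical below 0.25 rad and angle between the x axis of spoon and the x axis of tray, either way round below 0.35 rad and linear speed of spoon below 0.02 m/s and angular speed of spoon below 0.2 rad/s); the robot touches nothing.
It fails at once if the spoon already in the tray is moved by more than 30 mm (distance of laid_spoon from where it was at the start of the episode above 0.03 m).
It fails at once if a dish, jar, bottle, box, roll or beaker is moved by more than 30 mm (distance of any of petri_dish, sample_jar, wash_bottle, slide_box, paper_roll, beaker from where it was at the start of the episode above 0.03 m).
It fails at once if the ball-handled switch is thrown (value of joint other_switch above 0.5 rad).
It also fails if it takes over 56 s, if anything falls off the work surface, if the arm or the gripper's body presses on something with over 40 N, if the wrist force passes 120 N, or if a joint passes its speed limit or range.

## Working session

There is one attempt and no reset: what is moved stays moved. The work goes in short steps, Python scripts to look and compute and a tool call to move; the robot and the scene stay as the last step left them, time stands still between calls to the robot, and variables do not carry over. Pictures are saved under pics/ and viewed, at most 10 in all, crops included, and the job is handed in when it is done.

Besides the shell and the picture viewer there is one more tool, called after "Emit:" in YAML: its name, and indented under it one key for each argument. move_arm: Moves the arm, as the interface text tells. Shift numbers are shares of 0.6 m and turn numbers shares of 6 degrees, none past 1 either way. Its arguments: {"type":"object","properties":{"targets":{"type":"array"}},"required":["targets"]}

```bash
mkdir -p pics
cat > h.py <<'E'
import numpy as np, cv2
from plant import state, grab_frame, get_calibration, job
def K(c):
    f=210/np.tan(np.radians(c["vertical_fov"])/2)
    return np.array([[f,0,c["cx"]],[0,f,c["cy"]],[0,0,1]])
def ray(n,uv):
    c=get_calibration(n);R=np.array(c["R"]);t=np.array(c["t"])
    p=cv2.undistortPoints(np.array(uv,float).reshape(-1,1,2),K(c),np.array(c["dist_coeffs"],float)).reshape(-1,2)
    d=np.c_[p,np.ones(len(p))]@R
    return -R.T@t,d
def onz(n,uv,z):
    o,d=ray(n,uv); return o+d*((z-o[2])/d[:,2])[:,None]
def proj(n,X):
    c=get_calibration(n)
    return cv2.projectPoints(np.array(X,float).reshape(-1,1,3),cv2.Rodrigues(np.array(c["R"]))[0],np.array(c["t"],float),K(c),np.array(c["dist_coeffs"],float))[0].reshape(-1,2)
def snap(n,f):
    im=cv2.cvtColor(grab_frame(n),cv2.COLOR_RGB2BGR); cv2.imwrite(f"pics/{f}.png",im); return im
E
python3 - <<'E'
from h import *
for n in("top","scene"):
    im=snap(n,n+"0"); cv2.imwrite(f"pics/{n}0b.png",cv2.resize(im,(800,600),interpolation=cv2.INTER_CUBIC))
    print(n,ray(n,[[280,210]]))
s=state();print(s["tool_rot"],s["time"],s["gripper_width"])
E
```

```text
top (array([ 0.35850587, -0.01516243,  1.15524878]), array([[ 0.21280591,  0.0116557 , -0.97707471]]))
scene (array([ 1.79215763, -0.08278783,  1.16981075]), array([[-0.75750192,  0.05792049, -0.65033037]]))
[-2.41743136e-04  1.48350848e-01  9.88934351e-01 -9.04191534e-04] 0.1 1.0006357131904802
```

View pics/top0b.png

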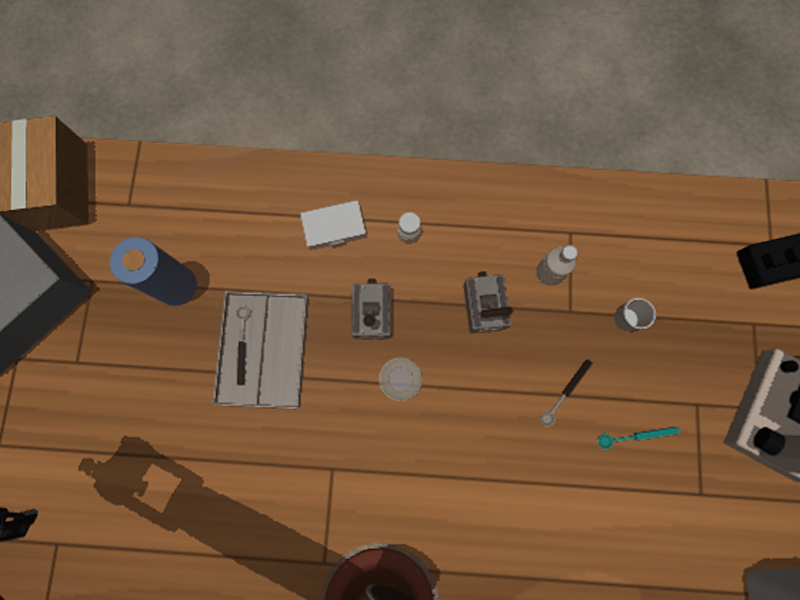

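View pics/scene0b.png

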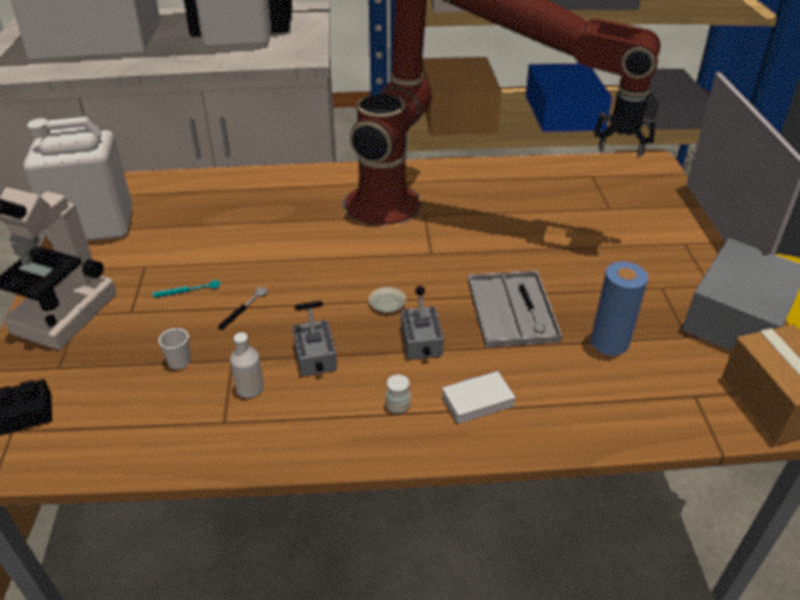

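The top picture (800x600) shows the T-lever at (495,312), its box to the left of the loose spoon, which has its butt at (590,362) and bowl at (547,419). The tray's corners are near (225,293), (307,295), (299,408) and (215,404), and its empty half is on the right. The scene view shows the T-bar at (309,305) and the ball lever at (420,290).

```bash
python3 - <<'E'
from h import *
im=cv2.imread("pics/top0.png"); sc=cv2.imread("pics/scene0.png")
def blob(im,x0,x1,y0,y1,f):
    s=np.array([x0,y0]);c=im[y0:y1,x0:x1].astype(int)
    m=f(c).astype(np.uint8); n,l,st,ce=cv2.connectedComponentsWithStats(m); k=1+st[1:,4].argmax()
    p=np.argwhere(l==k)[:,::-1]+s
    return cv2.minAreaRect(p.astype(np.float32)),p.mean(0),st[k,4]
dark=lambda c:c.max(2)<60
steel=lambda c:(c.max(2)-c.min(2)<35)&(c.min(2)>70)
box=lambda r:cv2.boxPoints(r)
# spoon
r,cen,a=blob(im,370,420,245,285,dark);B=box(r)
print("handle",a,r);P=onz("top",B,0.012);print(P.round(4))
h=onz("top",[cen],0.010)[0]
r,bc,a=blob(im,370,392,280,302,steel); b=onz("top",[bc],0.005)[0]
r2,cs,a2=blob(sc,150,178,205,233,dark)
print("handle c",h,"bowl",b,a,r,"dist",np.linalg.norm((b-h)[:2]),"yaw",np.arctan2(*(b-h)[1::-1]),"scene handle",onz("scene",[cs],0.006),a2)
# tray
r,_,a=blob(im,140,222,195,292,lambda c:(c.max(2)-c.min(2)<45)&(c.min(2)>60));print("tray",a,r)
print(onz("top",box(r),0.02).round(4),onz("top",[r[0]],.02))
print("corners",onz("top",np.array([[225,293],[307,295],[299,408],[215,404]])*.7,0.02).round(4))
# T bar
r,ct,a=blob(im,328,362,208,228,dark);print("T top",a,r,onz("top",[ct],0.121),onz("top",box(r),.121).round(4))
r,cu,a=blob(sc,203,230,208,220,dark);print("T scene",a,r,onz("scene",[cu],0.121),onz("scene",box(r),.121).round(4))
(o1,d1),(o2,d2)=ray("top",[ct]),ray("scene",[cu]);d1=d1[0];d2=d2[0]
s=np.linalg.lstsq(np.c_[d1,-d2],o2-o1,rcond=None)[0];print(o1+s[0]*d1,o2+s[1]*d2)
r,_,a=blob(im,322,362,188,236,lambda c:(c.max(2)-c.min(2)<30)&(c.min(2)>45));print("Tbox",a,r,onz("top",box(r),.06).round(4),onz("top",[r[0]],.06))
E
python3 - <<'E'
import cv2
im=cv2.imread("pics/top0.png")
cv2.imwrite("pics/c1.png",cv2.resize(im[180:310,230:430],(800,520),interpolation=cv2.INTER_NEAREST))
E
```

```text
handle 137 ((403.6148681640625, 263.9391784667969), (4.882400989532471, 29.178157806396484), 35.53767776489258)
[[ 0.4345 -0.3488  0.012 ]
 [ 0.5085 -0.3993  0.012 ]
 [ 0.5007 -0.4111  0.012 ]
 [ 0.427  -0.3606  0.012 ]]
handle c [ 0.46756174 -0.38021372  0.01      ] bowl [ 0.38429565 -0.3236411   0.005     ] 106 ((384.1648864746094, 288.08917236328125), (10.072442054748535, 19.483190536499023), 17.10272979736328) dist 0.10066629686086062 yaw 2.5448128859655714 scene handle [[ 0.46902547 -0.38206584  0.006     ]] 81
tray 4400 ((181.4777374267578, 244.2781982421875), (59.689308166503906, 82.21733856201172), 4.573921203613281)
[[0.3621 0.3694 0.02  ]
 [0.6091 0.3828 0.02  ]
 [0.6061 0.1991 0.02  ]
 [0.36   0.1936 0.02  ]] [[0.48161846 0.28595832 0.02      ]]
corners [[0.5965 0.3734 0.02  ]
 [0.6037 0.1976 0.02  ]
 [0.3661 0.1903 0.02  ]
 [0.3627 0.3634 0.02  ]]
T top 150 ((346.9132080078125, 218.41200256347656), (21.509366989135742, 9.741023063659668), 8.530765533447266) [[ 0.57259692 -0.18903688  0.121     ]] [[ 0.561  -0.1579  0.121 ]
 [ 0.5884 -0.1609  0.121 ]
 [ 0.5833 -0.22    0.121 ]
 [ 0.5559 -0.2167  0.121 ]]
T scene 60 ((216.05406188964844, 213.82431030273438), (3.945575714111328, 18.248287200927734), 80.53767395019531) [[ 0.57314617 -0.1893072   0.121     ]] [[ 0.5702 -0.2168  0.121 ]
 [ 0.5599 -0.1611  0.121 ]
 [ 0.5786 -0.159   0.121 ]
 [ 0.5887 -0.2142  0.121 ]]
[ 0.57268828 -0.18911108  0.12055865] [ 0.57267676 -0.18934822  0.12059613]
Tbox 879 ((341.16998291015625, 211.6899871826172), (39.03229904174805, 27.294322967529297), 81.8698959350586) [[ 0.6533 -0.1319  0.06  ]
 [ 0.6704 -0.2115  0.06  ]
 [ 0.5551 -0.2306  0.06  ]
 [ 0.5386 -0.1526  0.06  ]] [[ 0.60373819 -0.1817344   0.06      ]]
```

View pics/c1.png

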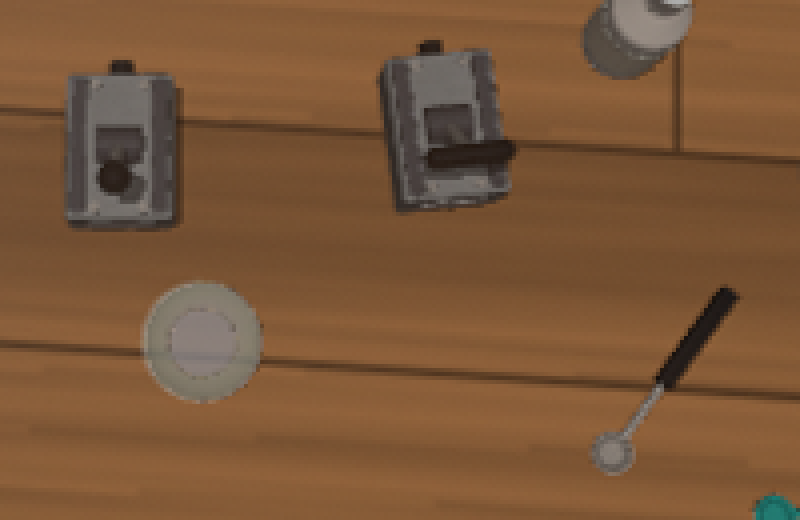

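The crop confirms that the T-bar lies along the box's y (box yaw about 0.17). The bar centre triangulates to (0.573, -0.189, 0.1206), which matches the stated height of 121 mm. The spoon handle measures 90 mm and its yaw is 2.54 rad. I'll throw the lever first, with the jaws shut and turned square to the box.

Emit:
move_arm:
  targets:
    - [[0, 0, 0, 0, -0.9], [0, 0, 0, 0, -0.9], [0, 0, 0, 0, -0.9], [0, 0, 0, 0, -0.9], [0, 0, 0, 0, -0.9]]

```text
time: 0.52
tool_pos: [0.1832, 0.5971, 0.2158]
tool_rot: [-0.0, -0.089, 0.996, -0.001]
contact_force: [-0.5, 0.2, -1.1]
gripper_width: 0.298
grasp_force: 0.0
```

```bash
cat >> h.py <<'E'
from scipy.spatial.transform import Rotation as Ro
def go(X,psi=None):
    s=state();q=s["tool_rot"];R=Ro.from_quat([q[1],q[2],q[3],q[0]]).as_matrix()
    d=R.T@(np.array(X)-s["tool_pos"]);y=np.arctan2(R[1,1],R[0,1])
    print("pos",np.round(s["tool_pos"],4),"psi",round(y,3),"units",np.round(d/.6,4),"minrows",np.linalg.norm(d)/.0417,
     "turn",None if psi is None else np.round(-np.degrees((psi-y+np.pi)%(2*np.pi)-np.pi)/6,3),"F",np.round(s["contact_force"],1),"w",round(s["gripper_width"],3),"t",s["time"])
E
python3 -c "
from h import *
go([.524,-.198,.217],1.746)"
```

```text
pos [0.1832 0.5971 0.2158] psi 1.749 units [-3.2420e-01 -1.4049e+00 -7.0000e-04] minrows 20.74532417884665 turn 0.028 F [-0.5  0.2 -1.1] w 0.298 t 0.5167
```

Emit:
move_arm:
  targets:
    - [[0, -0.014, -0.064, 0, 0], [0, -0.014, -0.064, 0, 0], [0, -0.014, -0.064, 0, 0], [0, -0.014, -0.064, 0, 0], [0, -0.014, -0.064, 0, 0]]

```text
time: 0.93
tool_pos: [0.2579, 0.4137, 0.2158]
tool_rot: [-0.0, -0.087, 0.996, -0.0]
contact_force: [1.1, -0.2, 0.7]
gripper_width: 0.002
grasp_force: 0.0
```

Emit:
move_arm:
  targets:
    - [[0, -0.014, -0.064, 0, 0], [0, -0.014, -0.064, 0, 0], [0, -0.014, -0.064, 0, 0], [0, -0.014, -0.064, 0, 0], [0, -0.014, -0.064, 0, 0]]

```text
time: 1.35
tool_pos: [0.3323, 0.232, 0.2162]
tool_rot: [0.0, -0.087, 0.996, -0.0]
contact_force: [0.6, 1.0, -0.6]
gripper_width: 0.002
grasp_force: 0.0
```

Emit:
move_arm:
  targets:
    - [[0, -0.014, -0.064, 0, 0], [0, -0.014, -0.064, 0, 0], [0, -0.014, -0.064, 0, 0], [0, -0.014, -0.064, 0, 0], [0, -0.014, -0.064, 0, 0]]

```text
time: 1.77
tool_pos: [0.4069, 0.0499, 0.2164]
tool_rot: [0.0, -0.086, 0.996, 0.0]
contact_force: [1.0, 0.2, 0.2]
gripper_width: -0.003
grasp_force: 0.0
```

Emit:
move_arm:
  targets:
    - [[0, -0.014, -0.064, 0, 0], [0, -0.014, -0.064, 0, 0], [0, -0.014, -0.064, 0, 0], [0, -0.014, -0.064, 0, 0], [0, -0.014, -0.064, 0, 0]]

```text
time: 2.18
tool_pos: [0.4814, -0.1321, 0.2161]
tool_rot: [-0.0, -0.086, 0.996, 0.0]
contact_force: [0.4, 0.7, 0.8]
gripper_width: -0.001
grasp_force: 0.0
```

```bash
python3 -c "
from h import *
go([.524,-.198,.125],1.746)"
```

```text
pos [ 0.4814 -0.1321  0.2161] psi 1.743 units [-0.0511 -0.1205  0.1518] minrows 2.883887255252735 turn -0.024 F [0.4 0.7 0.8] w -0.001 t 2.1833
```

Emit:
move_arm:
  targets:
    - [[0, -0.025, -0.06, 0, 0], [0, -0.025, -0.06, 0.03, 0], [0, 0, 0, 0.06, 0], [0, 0, 0, 0.06, 0], [0, 0, 0, 0, 0]]

```text
time: 2.6
tool_pos: [0.5175, -0.1927, 0.118]
tool_rot: [-0.007, -0.086, 0.996, 0.004]
contact_force: [-0.9, 1.2, -0.7]
gripper_width: 0.002
grasp_force: 0.0
```

```bash
python3 -c "
from h import *
go([.524,-.198,.125],1.746)
go([.623,-.181,.125],1.746)"
```

```text
pos [ 0.5175 -0.1927  0.118 ] psi 1.743 units [-0.009  -0.0104 -0.0119] minrows 0.262258663951605 turn -0.029 F [-0.9  1.2 -0.7] w 0.002 t 2.6
pos [ 0.5175 -0.1927  0.118 ] psi 1.743 units [-0.1764 -0.0108 -0.014 ] minrows 2.5514890995632555 turn -0.029 F [-0.9  1.2 -0.7] w 0.002 t 2.6
```

Emit:
move_arm:
  targets:
    - [[0, -0.02, -0.008, -0.01, 0], [0, -0.02, 0, 0, 0], [0, -0.02, 0, 0, 0], [0, -0.02, 0, 0, 0], [0, -0.02, 0, 0, 0]]

```text
time: 3.02
tool_pos: [0.5846, -0.1887, 0.1351]
tool_rot: [0.001, -0.087, 0.996, -0.001]
contact_force: [0.6, 0.5, -0.3]
gripper_width: -0.001
grasp_force: 0.0
```

Emit:
move_arm:
  targets:
    - [[0, -0.02, 0, 0, 0], [0, -0.02, 0, 0, 0], [0, -0.02, 0, 0, 0], [0, -0.015, 0, 0, 0], [0, 0, 0, 0, 0]]

```text
time: 3.43
tool_pos: [0.6292, -0.1807, 0.1346]
tool_rot: [0.001, -0.087, 0.996, -0.0]
contact_force: [-0.5, 0.4, -0.7]
gripper_width: -0.002
grasp_force: 0.0
```

Emit:
move_arm:
  targets:
    - [[0, 0.06, 0, 0, 0], [0, 0.06, 0, 0, 0], [0, 0.04, 0, -0.04, 0], [0, 0, 0, -0.06, 0], [0, 0, 0, 0, 0]]

```text
time: 3.85
tool_pos: [0.5342, -0.1996, 0.2009]
tool_rot: [0.005, -0.086, 0.996, -0.003]
contact_force: [0.2, 0.2, 1.7]
gripper_width: -0.0
grasp_force: 0.0
```

Run:
```python
from h import *
a=snap("scene","scene1");b=snap("top","top1")
c=np.vstack([cv2.resize(a[190:290,190:330],(560,400)),]);d=cv2.resize(b[180:280,240:380],(560,400))
cv2.imwrite("pics/c2.png",cv2.resize(np.hstack([c,d]),(800,286)))
go([.4515,-.369,.12],.972)
```

```text
pos [ 0.5335 -0.1986  0.1965] psi 1.744 units [ 0.1842 -0.2557  0.1276] minrows 4.891393144682255 turn 7.372 F [ 0.2 -0.4  0.1] w 0.001 t 3.95
```

View pics/c2.png

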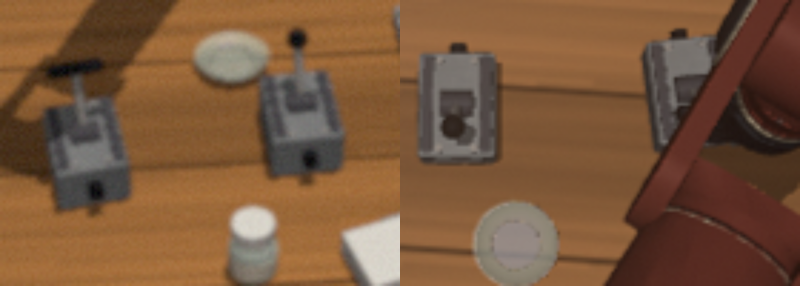

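The lever's bar is still at about (216,214) in the full scene picture, where it was at the start, so the T-lever is still on. The ball lever has not moved. I'll repeat the push lower and slower, and look partway through.

Emit:
move_arm:
  targets:
    - [[0, 0.016, 0, 0.04, 0], [0, 0, 0, 0.06, 0], [0, 0, 0, 0.036, 0], [0, 0, 0, 0, 0], [0, 0, 0, 0, 0]]

```text
time: 4.37
tool_pos: [0.5217, -0.1987, 0.1095]
tool_rot: [-0.002, -0.087, 0.996, 0.001]
contact_force: [0.6, -0.0, 0.4]
gripper_width: 0.001
grasp_force: 0.0
```

Emit:
move_arm:
  targets:
    - [[0, -0.017, 0, 0, 0], [0, -0.017, 0, 0, 0], [0, -0.017, 0, 0, 0], [0, -0.017, 0, 0, 0], [0, -0.017, 0, 0, 0]]

```text
time: 4.78
tool_pos: [0.5743, -0.1916, 0.1173]
tool_rot: [-0.001, -0.087, 0.996, -0.001]
contact_force: [-17.5, 6.3, 37.5]
gripper_width: -0.003
grasp_force: 19.7
```

Run:
```python
from h import *
a=snap("scene","scene2")
cv2.imwrite("pics/c3.png",cv2.resize(a[150:280,150:300],(690,598),interpolation=cv2.INTER_CUBIC))
go([.623,-.181,.115],1.746)
```

```text
pos [ 0.5776 -0.191   0.1189] psi 1.745 units [-0.0775  0.0033  0.0067] minrows 1.119766474074703 turn -0.007 F [-8.   4.7 19. ] w 0.0 t 4.8333
```

View pics/c3.png

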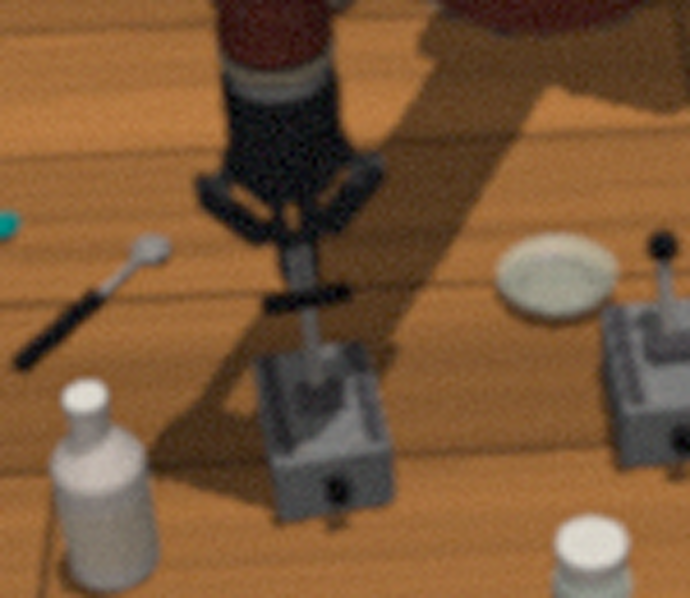

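Run:
```python
from h import *
s=state();p=np.array(s["tool_pos"])
for n in("scene","top"):
    print(n,"on/mid/off",proj(n,[[.573,-.189,.121],[.608,-.183,.130],[.644,-.177,.121],p,p-[0,0,.025]]).round(1).tolist())
for k in(0,1,2):
    c=cv2.imread(f"pics/scene{k}.png")[205:228,200:232].max(2)<50
    l=cv2.connectedComponentsWithStats(c.astype(np.uint8))
    i=1+l[2][1:,4].argmax();print(k,l[3][i]+[200,205],l[2][i])
b=snap("top","top2")
```

```text
scene on/mid/off [[215.7, 213.5], [217.2, 218.8], [219.2, 228.9], [215.0, 215.1], [215.7, 221.1]]
top on/mid/off [[347.0, 218.1], [345.7, 204.9], [343.4, 193.0], [347.6, 216.7], [346.1, 218.4]]
0 [215.32 213.7 ] [ 7  6 18  6 50]
1 [215.36144578 213.60240964] [ 6  6 20  7 83]
2 [216.70666667 214.46666667] [ 8  7 19  6 75]
```

Both the pictures and the upward contact force show that the tips only reach a few mm below the TCP, so they rode over the top of the bar. I'll back off and push about 20 mm lower.

Emit:
move_arm:
  targets:
    - [[0, 0.05, 0, 0, 0], [0, 0.05, 0, 0, 0], [0, 0, 0, 0.03, 0], [0, 0, 0, 0, 0], [0, 0, 0, 0, 0]]

```text
time: 5.3
tool_pos: [0.5144, -0.2009, 0.0934]
tool_rot: [-0.0, -0.087, 0.996, 0.0]
contact_force: [0.6, -0.2, 0.8]
gripper_width: 0.005
grasp_force: 0.0
```

Emit:
move_arm:
  targets:
    - [[0, -0.02, 0, 0, 0], [0, -0.02, 0, 0, 0], [0, -0.02, 0, 0, 0], [0, -0.02, 0, 0, 0], [0, 0, 0, 0, 0]]

```text
time: 5.72
tool_pos: [0.5647, -0.1926, 0.0945]
tool_rot: [0.001, -0.088, 0.996, -0.0]
contact_force: [-3.3, -0.5, -0.7]
gripper_width: 0.004
grasp_force: 1.0
```

Run:
```python
from h import *
a=snap("scene","scene3")
go([.623,-.181,.097],1.746)
c=a[205:238,200:235].max(2)<50
l=cv2.connectedComponentsWithStats(c.astype(np.uint8))
i=1+l[2][1:,4].argmax();print(l[3][i]+[200,205],l[2][i])
```

```text
pos [ 0.5634 -0.1926  0.094 ] psi 1.746 units [-0.1012  0.0017 -0.005 ] minrows 1.458222605542191 turn -0.001 F [-0.3 -0.7 -1.1] w -0.002 t 5.7667
[215.40650407 211.87804878] [  5   0  22  13 123]
```

The tool now meets a light horizontal force of about 3 N, so it is pushing the lever. I'll carry on.

Emit:
move_arm:
  targets:
    - [[0, -0.02, 0, 0, 0], [0, -0.02, 0, 0, 0], [0, -0.02, 0, 0, 0], [0, -0.02, 0, 0, 0], [0, -0.015, 0, 0, 0]]

```text
time: 6.18
tool_pos: [0.6185, -0.1827, 0.0935]
tool_rot: [0.0, -0.087, 0.996, 0.0]
contact_force: [-0.1, 0.0, -0.0]
gripper_width: 0.001
grasp_force: 0.0
```

Emit:
move_arm:
  targets:
    - [[0, 0, 0, 0, 0], [0, 0.04, 0, 0, 0], [0, 0.06, 0, 0, 0], [0, 0.06, 0, 0, 0], [0, 0.02, 0, -0.05, 0]]

```text
time: 6.6
tool_pos: [0.5012, -0.1983, 0.1139]
tool_rot: [-0.009, -0.086, 0.996, 0.005]
contact_force: [-1.1, 0.8, -2.4]
gripper_width: 0.0
grasp_force: 0.0
```

Run:
```python
from h import *
a=snap("scene","scene4")
go([.4515,-.369,.10],.972)
cv2.imwrite("pics/c4.png",cv2.resize(a[150:280,150:300],(690,598),interpolation=cv2.INTER_CUBIC))
```

```text
pos [ 0.5067 -0.2016  0.1249] psi 1.743 units [ 0.1382 -0.2592  0.0417] minrows 4.268551069519118 turn 7.359 F [ 4.4 -1.2  4.7] w -0.002 t 6.65
```

View pics/c4.png

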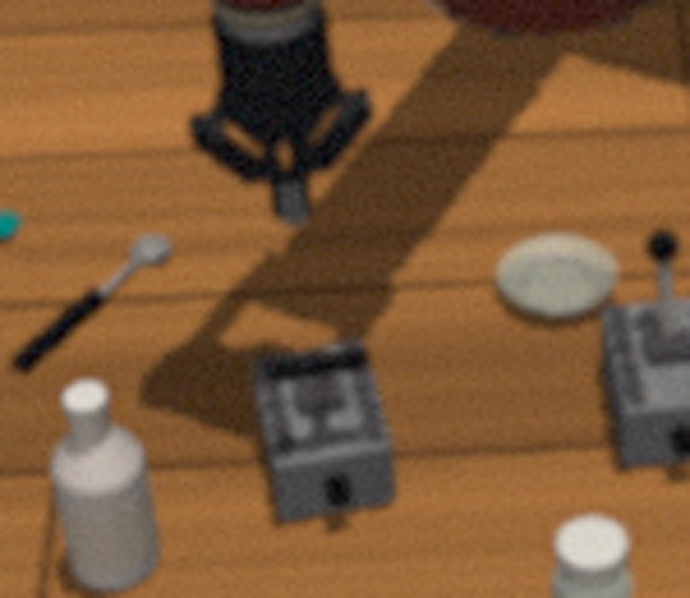

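The bar now appears at crop (315,362), which is full-image (218.5,228.7). The off stop projects to (219.2,228.9), so the lamp is off. The ball lever still stands on, and the fingertip appears at (213.5,198.3). Next is the spoon.

Emit:
move_arm:
  targets:
    - [[45, 0, 0, 0, 0.92], [45, 0, 0, 0, 0.92], [45, 0, 0, 0, 0.92], [45, 0, 0, 0, 0.92], [45, 0, 0, 0, 0.92]]

```text
time: 7.07
tool_pos: [0.5111, -0.2018, 0.124]
tool_rot: [0.0, 0.156, 0.988, -0.0]
contact_force: [-0.2, 0.1, -0.8]
gripper_width: 0.449
grasp_force: 0.0
```

Emit:
move_arm:
  targets:
    - [[45, 0, 0, 0, 0.92], [45, 0, 0, 0, 0.92], [45, 0, 0, 0, 0.92], [45, 0, 0, 0, 0], [45, 0, 0, 0, 0]]

```text
time: 7.48
tool_pos: [0.5111, -0.2018, 0.1238]
tool_rot: [0.0, 0.293, 0.956, -0.0]
contact_force: [-0.5, 0.2, 0.3]
gripper_width: 0.45
grasp_force: 0.0
```

Run:
```python
from h import *
go([.4515,-.369,.08],.972)
p=np.array([.5067,-.2016,.1249])
print([(k,proj("scene",[p-[0,0,k]]).round(1).tolist()) for k in (0,.01,.02,.03)])
```

```text
pos [ 0.5111 -0.2018  0.1238] psi 0.976 units [-0.0739 -0.2865  0.073 ] minrows 4.38509832492239 turn 0.037 F [-0.5  0.2  0.3] w 0.45 t 7.4833
[(0, [[212.0, 199.2]]), (0.01, [[212.3, 201.6]]), (0.02, [[212.6, 204.0]]), (0.03, [[212.8, 206.4]])]
```

Emit:
move_arm:
  targets:
    - [[45, -0.015, -0.0573, 0.0146, 0], [45, -0.015, -0.0573, 0.0146, 0], [45, -0.015, -0.0573, 0.0146, 0], [45, -0.015, -0.0573, 0.0146, 0], [45, -0.014, -0.0573, 0.0146, 0.04]]

```text
time: 7.9
tool_pos: [0.4505, -0.3703, 0.0796]
tool_rot: [0.0, 0.295, 0.956, -0.0]
contact_force: [1.4, -0.1, 0.0]
gripper_width: 0.453
grasp_force: 0.0
```

Emit:
move_arm:
  targets:
    - [[45, 0, 0, 0.03, 0], [45, 0, 0, 0.015, 0], [45, 0, 0, 0, 0], [45, 0, 0, 0, 0]]

```text
time: 8.23
tool_pos: [0.451, -0.3676, 0.052]
tool_rot: [-0.001, 0.295, 0.955, 0.001]
contact_force: [0.3, -0.2, 0.8]
gripper_width: 0.447
grasp_force: 0.0
```

Run:
```python
from h import *
a=snap("scene","scene5");b=snap("top","top5")
go([.4515,-.369,.03],.972)
p=np.array(state()["tool_pos"])
for n in("scene","top"): print(n,proj(n,[p,p-[0,0,.025]]).round(1).tolist())
cv2.imwrite("pics/c5.png",np.hstack([cv2.resize(a[160:250,130:220],(400,400),interpolation=cv2.INTER_CUBIC),cv2.resize(b[215:305,350:440],(400,400),interpolation=cv2.INTER_CUBIC)]))
```

```text
pos [ 0.452  -0.3682  0.0536] psi 0.971 units [ 0.     -0.0015  0.0394] minrows 0.5667486650946189 turn -0.006 F [-0.3 -0.6  0.1] w 0.452 t 8.3333
scene [[164.5, 207.6], [165.5, 213.3]]
top [[404.2, 268.0], [401.5, 268.5]]
```

View pics/c5.png

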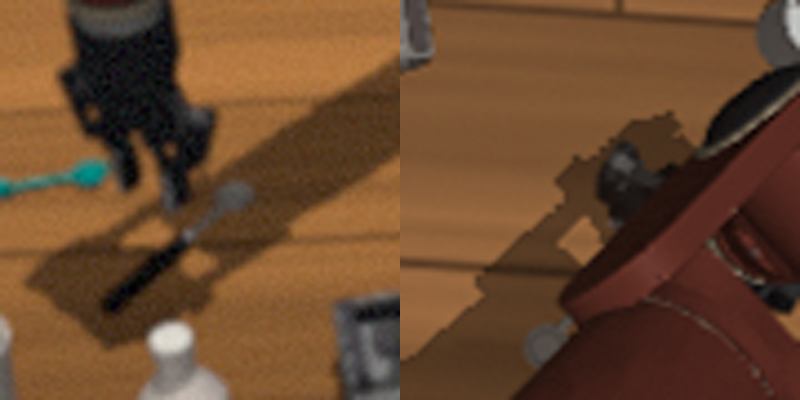

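The fingertips appear at about (164,205) in the full scene picture, roughly 7 px (about 30 mm) higher than the quoted finger length predicts. That matches what happened at the lever. The jaws straddle the handle's line, so I'll descend in steps and watch the force.

Emit:
move_arm:
  targets:
    - [[45, 0, 0, 0.01, 0], [45, 0, 0, 0.01, 0], [45, 0, 0, 0.01, 0], [45, 0, 0, 0.01, 0], [45, 0, 0, 0, 0]]

```text
time: 8.75
tool_pos: [0.4503, -0.3676, 0.0267]
tool_rot: [-0.001, 0.296, 0.955, 0.001]
contact_force: [-0.5, 0.3, -0.1]
gripper_width: 0.449
grasp_force: 0.0
```

Run:
```python
from h import *
a=snap("scene","scene6")
go([.4515,-.369,.03],.972)
p=np.array(state()["tool_pos"])
print(proj("scene",[p,p-[0,0,.025],[.4515,-.369,0],[.4515,-.369,.012]]).round(1).tolist())
cv2.imwrite("pics/c6.png",cv2.resize(a[170:250,130:220],(675,600),interpolation=cv2.INTER_CUBIC))
```

```text
pos [ 0.4506 -0.368   0.0274] psi 0.97 units [-0.0023 -0.0005 -0.0043] minrows 0.0700680358294583 turn -0.024 F [0.2 0.4 0.3] w 0.451 t 8.8
[[165.7, 213.3], [166.7, 218.8], [166.5, 219.5], [166.0, 216.9]]
```

View pics/c6.png

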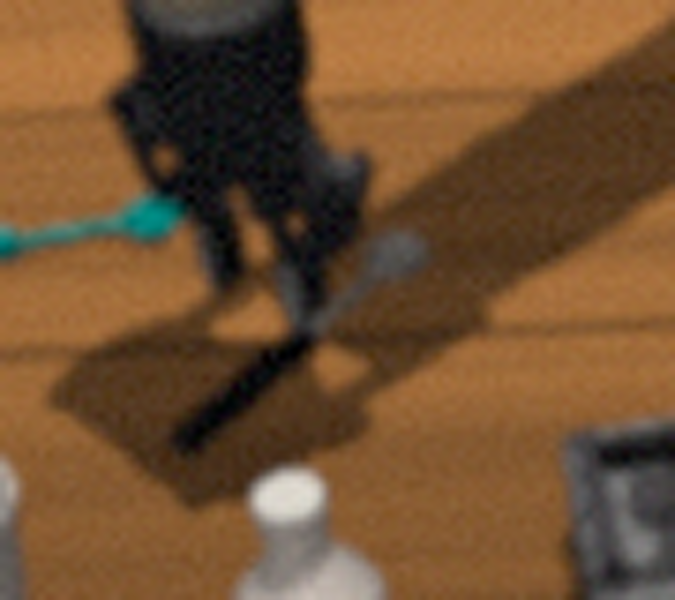

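The tips, at mean (166,211), still show about 35 mm above the bench although the reported TCP z is 27 mm. The reported height is therefore biased by roughly 35 mm. I'll keep lowering gently and check the force.

Emit:
move_arm:
  targets:
    - [[45, 0, 0, 0.012, 0], [45, 0, 0, 0.012, 0], [45, 0, 0, 0.01, 0], [45, 0, 0, 0, 0], [45, 0, 0, 0, 0]]

```text
time: 9.22
tool_pos: [0.4507, -0.3683, 0.0075]
tool_rot: [-0.001, 0.296, 0.955, 0.0]
contact_force: [-0.2, -0.8, 0.9]
gripper_width: 0.451
grasp_force: 0.0
```

Run:
```python
from h import *
a=snap("scene","scene7")
go([.4515,-.369,.03],.972)
cv2.imwrite("pics/c7.png",cv2.resize(a[170:250,130:220],(675,600),interpolation=cv2.INTER_CUBIC))
```

```text
pos [ 0.4511 -0.3687  0.008 ] psi 0.969 units [-0.0009  0.     -0.0366] minrows 0.5265527968231946 turn -0.026 F [-0.1  0.2  0.8] w 0.446 t 9.2667
```

View pics/c7.png

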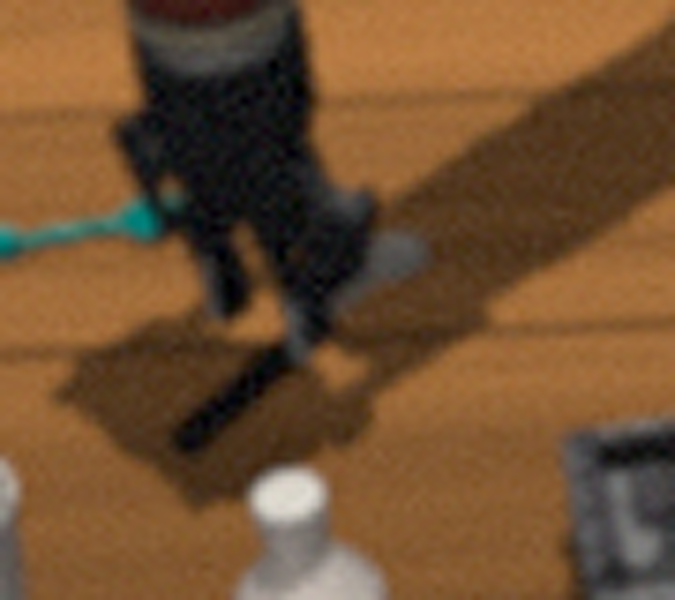

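The tips are now at mean row 214.3, and bench contact would be at row 219.5, so about 20 mm remains. From here I'll go by force.

Emit:
move_arm:
  targets:
    - [[45, 0, 0, 0.008, 0], [45, 0, 0, 0.008, 0], [45, 0, 0, 0.006, 0], [45, 0, 0, 0, 0]]

```text
time: 9.6
tool_pos: [0.4506, -0.3682, -0.006]
tool_rot: [-0.001, 0.296, 0.955, 0.0]
contact_force: [-0.3, -0.2, 0.4]
gripper_width: 0.451
grasp_force: 0.0
```

Emit:
move_arm:
  targets:
    - [[45, 0, 0, 0.005, 0], [45, 0, 0, 0, 0]]

```text
time: 9.77
tool_pos: [0.4509, -0.3685, -0.0084]
tool_rot: [-0.0, 0.296, 0.955, 0.0]
contact_force: [0.6, 0.4, -0.2]
gripper_width: 0.449
grasp_force: 0.0
```

Emit:
move_arm:
  targets:
    - [[5, 0, 0, 0, 0], [5, 0, 0, 0, 0], [5, 0, 0, 0, 0], [5, 0, 0, 0, 0], [5, 0, 0, 0, 0]]

```text
time: 10.18
tool_pos: [0.4514, -0.369, -0.0074]
tool_rot: [0.0, 0.296, 0.955, -0.0]
contact_force: [0.4, 0.5, 1.2]
gripper_width: 0.133
grasp_force: 58.9
```

Emit:
move_arm:
  targets:
    - [[5, 0, 0, -0.02, 0], [5, 0, 0, -0.04, 0], [5, 0, 0, -0.06, 0], [5, 0, 0, -0.06, 0], [5, 0, 0, -0.06, 0]]

```text
time: 10.6
tool_pos: [0.4507, -0.3683, 0.1379]
tool_rot: [-0.0, 0.296, 0.955, 0.0]
contact_force: [0.7, 0.5, -1.2]
gripper_width: 0.134
grasp_force: 58.7
```

Emit:
move_arm:
  targets:
    - [[5, 0, 0, -0.05, 0.4], [5, 0, 0, -0.01, 0.8], [5, 0, 0, 0, 0.9], [5, 0, 0, 0, 0.9], [5, 0, 0, 0, 0.9]]

```text
time: 11.02
tool_pos: [0.4512, -0.3687, 0.1733]
tool_rot: [0.0, 0.486, 0.874, -0.0]
contact_force: [-0.1, -0.2, -0.8]
gripper_width: 0.136
grasp_force: 58.7
```

Run:
```python
from h import *
a=snap("scene","scene8")
go([.45,0,.17],-1.533)
s=state();print(s["grasp_force"],s["joint_pos"])
h=cv2.cvtColor(a,cv2.COLOR_BGR2HSV)
cv2.imwrite("pics/c8.png",cv2.resize(a[120:250,130:260],(600,600)))
print("old handle place dark px",(a[205:233,150:178].max(2)<50).sum())
```

```text
pos [ 0.4511 -0.3686  0.173 ] psi 0.553 units [0.5236 0.3214 0.0047] minrows 8.840630737230144 turn 19.924 F [-0.2 -0.5 -0.7] w 0.131 t 11.0667
58.66300106048584 [-8.12869622e-01 -1.73088791e-02  1.75749619e+00  2.80765683e-05
  1.40083718e+00 -1.36633677e+00]
old handle place dark px 0
```

Emit:
move_arm:
  targets:
    - [[5, 0, 0, 0, 1], [5, 0, 0, 0, 1], [5, 0, 0, 0, 1], [5, 0, 0, 0, 1], [5, 0, 0, 0, 1]]

```text
time: 11.48
tool_pos: [0.451, -0.3686, 0.1725]
tool_rot: [-0.0, 0.695, 0.719, -0.0]
contact_force: [0.4, 0.0, -0.2]
gripper_width: 0.133
grasp_force: 58.7
```

Emit:
move_arm:
  targets:
    - [[5, 0, 0, 0, 1], [5, 0, 0, 0, 1], [5, 0, 0, 0, 1], [5, 0, 0, 0, 1], [5, 0, 0, 0, 1]]

```text
time: 11.9
tool_pos: [0.451, -0.3686, 0.1725]
tool_rot: [-0.0, 0.857, 0.515, -0.0]
contact_force: [-0.3, -0.1, -0.4]
gripper_width: 0.133
grasp_force: 58.7
```

Emit:
move_arm:
  targets:
    - [[5, 0, 0, 0, 1], [5, 0, 0, 0, 1], [5, 0, 0, 0, 1], [5, 0, 0, 0, 1], [5, 0, 0, 0, 1]]

```text
time: 12.32
tool_pos: [0.451, -0.3686, 0.1725]
tool_rot: [-0.0, 0.961, 0.275, -0.0]
contact_force: [1.0, -0.8, -0.7]
gripper_width: 0.135
grasp_force: 58.7
```

Emit:
move_arm:
  targets:
    - [[5, 0, 0, 0, 1], [5, 0, 0, 0, 1], [5, 0, 0, 0, 1], [5, 0, 0, 0, 1], [5, 0, 0, 0, 0.9]]

```text
time: 12.73
tool_pos: [0.451, -0.3686, 0.1725]
tool_rot: [-0.0, 1.0, 0.022, -0.0]
contact_force: [-0.1, -0.0, -0.5]
gripper_width: 0.136
grasp_force: 58.7
```

Run:
```python
from h import *
go([.465,.237,.17],-1.533)
```

```text
pos [ 0.451  -0.3686  0.1725] psi -1.526 units [ 0.0686 -1.0072  0.0043] minrows 14.526077033754643 turn 0.068 F [-0.1 -0.  -0.5] w 0.136 t 12.7333
```

Emit:
move_arm:
  targets:
    - [[5, 0.004, -0.063, 0, 0], [5, 0.004, -0.063, 0, 0], [5, 0.004, -0.063, 0, 0], [5, 0.004, -0.063, 0, 0], [5, 0.004, -0.063, 0, 0]]

```text
time: 13.15
tool_pos: [0.4537, -0.1778, 0.1725]
tool_rot: [-0.0, 1.0, 0.025, 0.0]
contact_force: [0.6, 1.2, -1.2]
gripper_width: 0.14
grasp_force: 58.8
```

Emit:
move_arm:
  targets:
    - [[5, 0.004, -0.063, 0, 0], [5, 0.004, -0.063, 0, 0], [5, 0.004, -0.063, 0, 0], [5, 0.004, -0.063, 0, 0], [5, 0.004, -0.063, 0, 0]]

```text
time: 13.57
tool_pos: [0.4566, 0.0117, 0.1727]
tool_rot: [0.0, 1.0, 0.025, 0.0]
contact_force: [1.2, -0.6, -1.4]
gripper_width: 0.138
grasp_force: 58.8
```

Emit:
move_arm:
  targets:
    - [[5, 0.004, -0.063, 0, 0], [5, 0.004, -0.063, 0, 0], [5, 0.004, -0.063, 0, 0], [5, 0.004, -0.063, 0, 0], [5, 0.004, -0.063, 0, 0]]

```text
time: 13.98
tool_pos: [0.4595, 0.2012, 0.1728]
tool_rot: [-0.0, 1.0, 0.025, 0.0]
contact_force: [1.0, 0.7, -0.4]
gripper_width: 0.133
grasp_force: 58.8
```

Emit:
move_arm:
  targets:
    - [[5, 0.008, -0.04, 0, 0], [5, 0, -0.022, 0, 0], [5, 0, 0, 0, 0], [5, 0, 0, 0, 0]]

```text
time: 14.32
tool_pos: [0.4628, 0.2365, 0.1721]
tool_rot: [0.0, 1.0, 0.025, -0.0]
contact_force: [0.3, -0.4, -1.1]
gripper_width: 0.132
grasp_force: 58.8
```

Run:
```python
from h import *
go([.465,.237,.04],-1.533)
```

```text
pos [0.4628 0.2365 0.1721] psi -1.521 units [ 0.0038 -0.0008  0.2202] minrows 3.1694960745503704 turn 0.114 F [ 0.3 -0.4 -1.1] w 0.132 t 14.3167
```

Emit:
move_arm:
  targets:
    - [[5, 0.004, 0, 0.06, 0.1], [5, 0, 0, 0.06, 0], [5, 0, 0, 0.06, 0], [5, 0, 0, 0.05, 0], [5, 0, 0, 0, 0]]

```text
time: 14.73
tool_pos: [0.4599, 0.2331, 0.0271]
tool_rot: [0.002, 1.0, 0.018, -0.007]
contact_force: [-1.7, -0.9, -2.3]
gripper_width: 0.13
grasp_force: 58.8
```

Run:
```python
from h import *
a=snap("scene","scene9")
go([.465,.237,-.004],-1.533)
cv2.imwrite("pics/c9.png",cv2.resize(a[150:260,320:430],(600,600),interpolation=cv2.INTER_CUBIC))
```

```text
pos [0.4623 0.2342 0.0306] psi -1.535 units [ 0.0052 -0.0047  0.0577] minrows 0.8357376809624435 turn -0.019 F [ 1.   0.6 -0.7] w 0.134 t 14.7833
```

View pics/c9.png

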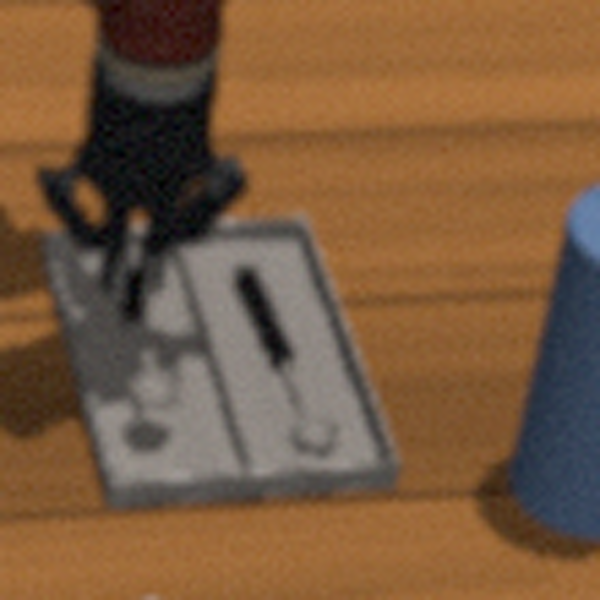

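The held spoon's bowl is at crop (155,385), pointing the same way as the laid spoon's bowl at (315,437). After the remaining 34 mm it should land near (158,426), in the middle of the empty half. I'll lower it gently.

Emit:
move_arm:
  targets:
    - [[5, 0.004, -0.003, 0.015, 0], [5, 0, 0, 0.015, 0], [5, 0, 0, 0.015, 0], [5, 0, 0, 0.006, 0], [5, 0, 0, 0, 0]]

```text
time: 15.2
tool_pos: [0.4674, 0.2385, 0.003]
tool_rot: [0.0, 1.0, 0.019, -0.0]
contact_force: [-0.6, -0.3, 0.4]
gripper_width: 0.133
grasp_force: 58.8
```

Emit:
move_arm:
  targets:
    - [[5, 0, 0, 0.004, 0], [5, 0, 0, 0, 0], [5, 0, 0, 0, 0]]

```text
time: 15.45
tool_pos: [0.468, 0.2388, 0.0015]
tool_rot: [-0.0, 1.0, 0.019, 0.0]
contact_force: [-0.1, 0.3, 0.4]
gripper_width: 0.129
grasp_force: 58.8
```

Emit:
move_arm:
  targets:
    - [[5, 0, 0, 0.005, 0], [5, 0, 0, 0, 0], [5, 0, 0, 0.003, 0], [5, 0, 0, 0, 0]]

```text
time: 15.78
tool_pos: [0.4681, 0.2388, -0.0034]
tool_rot: [-0.0, 1.0, 0.019, 0.0]
contact_force: [-0.6, 0.1, -0.1]
gripper_width: 0.138
grasp_force: 58.9
```

Emit:
move_arm:
  targets:
    - [[5, 0, 0, 0.002, 0], [5, 0, 0, 0, 0], [35, 0, 0, 0, 0], [35, 0, 0, 0, 0], [35, 0, 0, 0, 0]]

```text
time: 16.2
tool_pos: [0.4678, 0.2387, -0.005]
tool_rot: [0.0, 1.0, 0.019, -0.0]
contact_force: [-0.1, 0.6, 0.9]
gripper_width: 0.348
grasp_force: 0.0
```

Emit:
move_arm:
  targets:
    - [[35, 0, 0, 0, 0], [35, 0, 0, -0.02, 0], [35, 0, 0, -0.05, 0], [35, 0, 0, -0.06, 0], [35, 0, 0, -0.06, 0]]

```text
time: 16.62
tool_pos: [0.467, 0.2384, 0.1103]
tool_rot: [0.0, 1.0, 0.019, -0.001]
contact_force: [0.5, -0.5, 1.1]
gripper_width: 0.352
grasp_force: 0.0
```

Emit:
move_arm:
  targets:
    - [[35, 0.06, 0, -0.03, 0], [35, -0.065, 0, -0.02, 0], [35, -0.065, 0, 0, 0], [35, -0.065, 0, 0, 0], [35, 0, 0, 0, 0]]

```text
time: 17.03
tool_pos: [0.3807, 0.235, 0.137]
tool_rot: [0.001, 1.0, 0.02, -0.003]
contact_force: [0.1, -0.9, -0.7]
gripper_width: 0.348
grasp_force: 0.0
```

Run:
```python
from h import *
a=snap("scene","scene10");b=snap("top","top10")
go([.35,.237,.2])
c=a[150:260,320:430]
def dk(im,x0,x1,y0,y1):
    l=cv2.connectedComponentsWithStats((im[y0:y1,x0:x1].max(2)<60).astype(np.uint8))
    return [((l[3][i]+[x0,y0]).round(1).tolist(),l[2][i].tolist()) for i in range(1,l[0]) if l[2][i,4]>15]
print("tray scene",dk(a,325,385,185,245)); print("bar/ball scene",dk(a,200,310,195,240))
print("top tray",dk(b,150,215,205,285)); print("top T",dk(b,320,362,182,230))
cv2.imwrite("pics/c10.png",np.hstack([cv2.resize(a[150:260,200:400],(800,440))]))
```

```text
pos [0.3859 0.2357 0.1394] psi -1.532 units [-0.0596 -0.0045 -0.101 ] minrows 1.6884436815117547 turn None F [ 0.4 -0.2  0.4] w 0.354 t 17.1333
tray scene [([342.5, 206.6], [14, 14, 8, 18, 67]), ([367.8, 207.7], [39, 15, 9, 17, 58])]
bar/ball scene [([293.7, 203.4], [91, 6, 6, 6, 24]), ([219.4, 229.2], [9, 31, 21, 8, 94]), ([282.3, 234.2], [81, 34, 4, 11, 18])]
top tray [([156.5, 226.9], [3, 0, 7, 43, 46]), ([184.9, 265.8], [17, 34, 35, 46, 717])]
top T [([343.6, 193.6], [13, 8, 22, 10, 132]), ([327.0, 213.9], [5, 17, 5, 31, 36])]
```

Run:
```python
from h import *
for k in("scene10",):
    a=cv2.imread(f"pics/{k}.png")
    for nm,x0,x1 in(("loose",335,352),("laid",360,378)):
        p=(np.argwhere(a[195:220,x0:x1].max(2)<60)[:,::-1]+[x0,195]).astype(float)
        w=onz("scene",p,.013)[:,:2]-[.482,.281]
        c,s=np.cos(.038),np.sin(.038);w=w@np.array([[c,-s],[s,c]])
        u=np.linalg.svd(w-w.mean(0),full_matrices=False)[2][0];print(nm,"mean",w.mean(0).round(4),"ang",np.arctan(u[1]/u[0]).round(3),"x range",w[:,0].min().round(3),w[:,0].max().round(3))
```

```text
loose mean [-0.0417 -0.042 ] ang -0.021 x range -0.083 0.008
laid mean [-0.0263  0.0441] ang 0.031 x range -0.068 0.018
```

The loose spoon lies lengthways at tray y = -0.042, with its butt at x of about -0.085. Its handle is parallel to the laid spoon's, and the T-bar is at the off stop. I'm handing the job in.

```bash
python3 -c "
from plant import job
print(job.job_done())"
```

```text
the job is handed in; nothing more can be done
None
```

The job is handed in, with no verdict returned: the last pictures measured the T-lever at its off stop, the ball lever unmoved, and the loose spoon released lengthways in the tray's empty half, bowl the same way as the other.

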